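# Set the filter turret to the cross and press its shutter button

## Robot

A 7-joint arm with a two-finger parallel gripper is mounted at the origin on a cart in front of the work surface, level with it; the furniture and walls round the work are solid. World frame = base frame: x ahead of the robot, y to its left, z up, the work surface at z = 0. Lengths are in m, angles in rad, forces in N, time in s.
With the tool pointing down it reaches from about 0.4 to 0.875 m from the base axis. Payload 4.4 kg.
Tool frame: the origin (TCP) lies on the centre line of the jaws, within the pads' length; the fingertips stand 14 mm ahead of it and the grasp point (between the pads) lies 5 mm behind it (tip_reach is the distance from the TCP to the fingertips, in m); z points along the fingers, y is the line along which they close (so a half turn about z gives the same grasp; the last joint's range is limited). The gripper opens to 85 mm and grips with 20 to 120 N. Pads are 22 mm wide; open, the fingers measure 114 mm over their backs; the gripper's body (76 mm by 85 mm) begins 54 mm behind the grasp point. The pads swing forward as they close: fully open they stand 13 mm farther back than shut.
Start: joints at [-1.358, 0.628, 0.038, 1.517, -0.027, 0.996, -0.02], TCP at [0.179, 0.625, 0.221] pointing down, gripper open.
Joint ranges: [-3.06, 3.06], [-0.37, 2.12], [-1.25, 1.32], [0.18, 2.47], [-1.1, 4.24], [0.23, 1.98], [-2.94, 2.94]. Speed limits (rad/s): [2.57, 2.57, 3.14, 3.14, 3.14, 3.14, 3.14].

## Interface

Orientations are given as a unit quaternion [x, y, z, w].
In Python, from rig import state, read_camera, calibration, finish_job, spot_in, cut_out, place_of, tip_reach gives the robot as it stands.
- The arm moves only by the tool send_rows, never from a script. Its argument "motion" is a list that holds one entry, the list of rows, each a list of 5 numbers: the opening, from 0 (shut) to 1 (fully open), then the shift along the tool's x, y, z in m, then the turn about the tool's z in rad. A call has exactly 5 rows; each row is the pose to reach, as a shift and turn from the pose commanded when the call began, along the tool's axes at that moment; what a row does not reach only later rows make up. A row lasts 1/10 s, in which the tool goes at most 50 mm and 8.59 degrees, less where a joint would pass 70% of its speed; a pose out of reach is approached as far as the arm can. A call with a gripper value outside its range is refused whole. The fingers move at their own pace and stop on an object; the grip force is fixed at half the most. Time passes only in rows, so rows that repeat a pose let the fingers close, or fill a call up. It gives the time, the measured TCP pose, the force, the opening and the grip force at its end, in the units of the state.
- state(): the state, without advancing time (a new reading comes with each control period).
- read_camera(name): name is "side" or "top"; returns the picture (400x640x3 uint8, red, green, blue); there is no depth.
- calibration(name): a dict with "mtx" (3x3 intrinsics, pixels), "T" (4x4, takes a point from camera to world coordinates). Camera axes: x right, y down, z forward; pixel columns grow to the right and rows downward; lengths in m; the calibration is good to about 2 mm. A picture is of the moment at which its call begins. calibration takes no time and is no camera call.
- finish_job(): hands the job in; it is judged then, once.
Trained networks look in the newest picture that a camera, given by its name, has taken for a name from the list of things; names that differ only in an ending like _2 or _b are one class to them, and where a whole thing is asked for, a point or a joint stands for the part that bears it (a point fixed in the world has none). Each returns a list of dicts, best first, with "confidence" (0 to 1); they miss things now and then, are a little off and sometimes report something else, mostly with a low value. They report only what shows in the picture. A call takes as long as a camera call.
- spot_in(camera, thing): "at" ([x, y, z] in m, in world coordinates, good to about 4 mm: the middle of the surface that is visible of it).
- cut_out(camera, thing): "pixels" (400x640 bool, what is visible of it).
- place_of(camera, thing): "at" ([x, y, z] in m, in world coordinates, good to about 4 mm: a listed point, or the origin of a listed thing).
The state is a dict: "time": time; "joint_pos": joint angles; "qvel": joint speeds; "joint_torque": joint torques, N m; "tcp_pos": TCP position; "tool_rot": TCP orientation; "force": force on the tool from outside, world axes, zero at the start; "ft_torque": the same for the moment, N m; "gripper_width": finger opening in m; "gripper_force": force on a finger pad.
Only numpy, scipy, OpenCV 4.12 (cv2) and the standard library are available. Lean on these libraries where they do the work, as an engineer would, in place of code of your own. Each camera call takes 0.05 s, during which the arm holds its last target. There are 200 camera calls.

## Task

Push the upright tab of the filter turret round with a fingertip until the wheel clicks into the position marked with the white cross, then press the shutter button in the middle of the wheel fully down and let it come up again. Do not take the tab between the fingers, and leave the things standing round the turret where they are.

Things in the scene. Friction and masses are not known exactly. Their poses are not given: they have to be found in the camera images.
- turret: filter turret fixed to the bench: round black deck 254 mm across, deck top 30 mm above the bench, with an aluminium wheel 144 mm across (its top at 54 mm) on a vertical axis through the centre, and a low detent block at the rear. Origin on the axis at bench level; its own -x, roughly towards the robot, is the middle of the row of 7 click positions. The outer four have white markers, in any order
- tab_mid (a point): the one upright grey tab on the wheel's rim: a plate 10 mm thick in the direction of turning, 26 mm long radially (58 to 84 mm from the axis), its top 94 mm above the bench; a foot 16 mm thick below 60 mm, and a nose that points outward. This point is the middle of the plate: 71 mm from the wheel's axis, 74 mm above the bench
- pointer (a point): the point where the tab's nose aims on the row of markers: carried round by the wheel, 107 mm from its axis, 2 mm above the deck's top
- wheel (a joint): angle of the wheel in rad, positive anticlockwise from above; 0: tab at the turret's -x; stops at +-1.75. Click positions every 30 degrees from -90 to 90; starts at -30, 0 or 30 (unmarked); markers at -90, -60, 60, 90. 2 to 4 N at the tab moves it out of a click; once more than about 15 degrees on, it snaps by itself into the next and is held there
- shutter_top (a point): top of the grey round shutter button, 30 mm across, in the middle of the wheel on the turret's axis, 80 mm above the bench when up; the point moves with the button, and is the centre of its upper face
- shutter (a joint): travel of the shutter button in m: 0 up, 0.006 fully down; a spring returns it; fully down takes 5 N
- mark_cross: white fixed marker 3 mm thick lying on the deck, 107 mm from the turret's axis: plus-shaped cross, arms 30 mm long and 9 mm wide. Origin at the centre of its underside. This is the position wanted
- mark_square: white fixed marker 3 mm thick lying on the deck, 107 mm from the turret's axis: square, 25 mm. Origin at the centre of its underside
- mark_bar: white fixed marker 3 mm thick lying on the deck, 107 mm from the turret's axis: plain straight bar, 30 x 9 mm. Origin at the centre of its underside
- mark_disc: white fixed marker 3 mm thick lying on the deck, 107 mm from the turret's axis: round disc, 29 mm across. Origin at the centre of its underside
- bottle: loose bystander: small white bottle, 48 mm across, 78 tall; origin at the centre of its underside
- vial: loose bystander: sample vial with white cap, 26 mm across, 71 tall; origin at the centre of its underside
- bulb: loose bystander: dark red rubber pipette bulb, 51 mm across, 84 tall; origin at the centre of its underside
- stopper: loose bystander: red rubber stopper, 25 mm across, 28 tall; origin at the centre of its underside
- dropper: loose bystander: small amber dropper bottle with red cap, 34 mm across, 68 tall; origin at the centre of its underside

How it is judged:
By the outcome, as a careful person would: the job done as asked, in the order asked, and still so for the second after the job is handed in, with the robot touching nothing.
It also fails if it takes over 54 s, if anything falls off the work surface, if the arm or the gripper's body presses on something with over 40 N, if the wrist force passes 120 N, or if a joint passes its speed limit or range.

## Working session

There is one attempt and no reset: what is moved stays moved. The work goes in short steps, Python scripts to look and compute and a tool call to move; the robot and the scene stay as the last step left them, time stands still between calls to the robot, and variables do not carry over. Pictures are saved under pics/ and viewed, at most 10 in all, crops included, and the job is handed in when it is done.

Besides the shell and the picture viewer there is one more tool, called after "Call:" in YAML: its name, and indented under it one key for each argument. send_rows: Moves the arm, as the interface text tells. Its arguments: {"type":"object","properties":{"motion":{"type":"array","items":{"type":"array","items":{"type":"array","items":{"type":"number"}}}}},"required":["motion"]}

```bash
mkdir -p pics; cat > h.py <<'E'
from rig import *
import numpy as np, cv2
def snap(c,n):
    im=read_camera(c); cv2.imwrite(f'pics/{n}.png',im[:,:,::-1]); return im
def best(c,t,f=place_of):
    r=f(c,t); return [(np.round(d['at'],4).tolist(),round(d['confidence'],2)) for d in r[:2]]
E
python3 - <<'E'
from h import *
s=state(); print(s['time'],s['tcp_pos'],s['tool_rot'],tip_reach,s['gripper_width'])
for c in('top','side'):
    snap(c,c+'0')
    for t in ['turret','tab_mid','pointer','shutter_top','mark_cross','mark_square','mark_bar','mark_disc','bottle','vial','bulb','stopper','dropper']:
        print(c,t,best(c,t))
E
```

```text
0.0 [0.17865503 0.62431168 0.220105  ] [ 1.38925072e-01  9.90302462e-01 -9.16441210e-04 -1.34613849e-04] 0.014 0.08536858786254639
top turret [([0.5047, -0.0094, 0.0018], 0.76)]
top tab_mid [([0.4376, -0.0091, 0.0745], 0.86)]
top pointer [([0.3992, 0.0017, 0.036], 0.56), ([0.4344, -0.008, 0.074], 0.3)]
top shutter_top [([0.5054, -0.0175, 0.0792], 0.72), ([0.4238, -0.1781, 0.0009], 0.5)]
top mark_cross [([0.5186, 0.0868, 0.0273], 0.53)]
top mark_square [([0.4327, 0.154, 0.0032], 0.63), ([0.4844, -0.1229, 0.03], 0.59)]
top mark_bar [([0.4374, -0.1004, 0.0332], 0.51), ([0.3992, 0.0029, 0.0355], 0.36)]
top mark_disc []
top bottle [([0.6598, 0.1119, -0.0028], 0.78)]
top vial [([0.6644, 0.1155, -0.0003], 0.74), ([0.4235, -0.1804, 0.0029], 0.59)]
top bulb [([0.5211, 0.1724, -0.0009], 0.84), ([0.6603, 0.114, -0.0033], 0.74)]
top stopper [([0.4307, 0.157, 0.0034], 0.46), ([0.5211, 0.172, -0.0017], 0.44)]
top dropper [([0.608, -0.1671, -0.0027], 0.6)]
side turret [([0.5067, -0.0162, -0.001], 0.89), ([0.4244, -0.1814, 0.003], 0.36)]
side tab_mid [([0.4334, -0.0065, 0.07], 0.67), ([0.5219, 0.1775, -0.0005], 0.56)]
side pointer [([0.3986, -0.0029, 0.0332], 0.59)]
side shutter_top [([0.5037, -0.0175, 0.0821], 0.51)]
side mark_cross []
side mark_square [([0.4912, -0.1241, 0.0288], 0.46), ([0.5073, -0.0209, -0.0028], 0.23)]
side mark_bar [([0.4379, -0.096, 0.0304], 0.36)]
side mark_disc []
side bottle [([0.6612, 0.1172, -0.0013], 0.61)]
side vial [([0.4245, -0.1779, 0.0019], 0.84)]
side bulb []
side stopper [([0.4318, 0.1552, 0.0002], 0.68)]
side dropper [([0.6049, -0.1679, -0.0048], 0.97)]
```

View pics/top0.png

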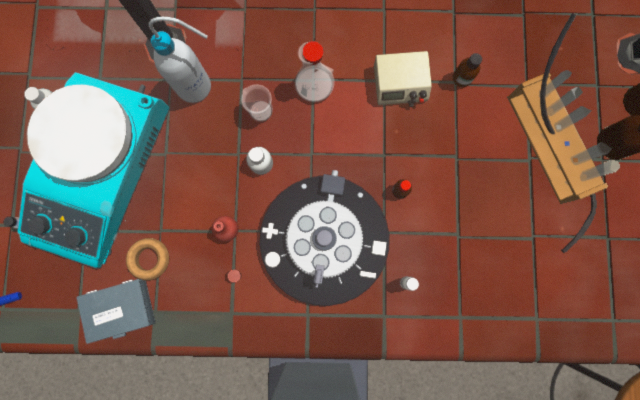

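View pics/side0.png

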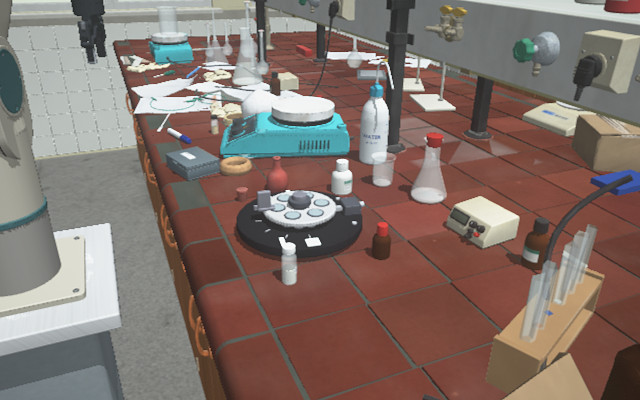

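The top picture shows the cross at (270,230), left (+y) of the wheel, the disc at (273,260), the square at (379,248) and the bar at (368,274). The tab at (319,270) is at the middle click (θ≈0) and the detent block at (333,185) gives a turret yaw of about −9°. The target is therefore θ=−90, so the tab goes clockwise from above towards +y. The side view agrees.

```bash
cat >> h.py <<'E'
C=np.array([.505,-.016]); YAW=-9.3
from scipy.spatial.transform import Rotation as R
def rows(wps):  # wps: (x,y,tipz,toolY heading deg)
    s=state(); r=R.from_quat(s['tool_rot']).as_matrix(); h0=np.degrees(np.arctan2(r[1,1],r[0,1]))
    for x,y,z,h in wps:
        d=r.T@(np.array([x,y,z+tip_reach])-s['tcp_pos']); print(np.round([0,*d,np.radians(h0-h)],3).tolist())
def push(th,off,z=.066,rad=.071): # finger centre 'off' behind the tab plane for wheel angle th (deg)
    a=np.radians(th+YAW); u=-np.array([np.cos(a),np.sin(a)]); t=np.array([-u[1],u[0]])*-1
    p=C+rad*u-off*t; return (*p,z,np.degrees(np.arctan2(t[1],t[0])))
E
python3 - <<'E'
from h import *
print(push(0,.04),push(-90,.019))
m=cut_out('top','shutter_top')
k=calibration('top');T=k['T']
for d in m[:1]:
    v,u=np.nonzero(d['pixels']);print(d['confidence'],len(u),u.mean(),v.mean())
    ray=T[:3,:3]@np.linalg.solve(k['mtx'],[u.mean(),v.mean(),1]);print(T[:3,3]+ray*(.075-T[2,3])/ray[2])
rows([(.47,.42,.2,80),(.46,.18,.2,80),(push(0,.04,.18))])
E
```

```text
(np.float64(0.42846909129098226), np.float64(-0.04400035735793365), 0.066, np.float64(80.7)) (np.float64(0.4977236126866093), np.float64(0.05713722846584717), 0.066, np.float64(-9.29999999999999))
0.52 188 324.8244680851064 237.42021276595744
[ 0.50447542 -0.01818802  0.075     ]
[0.0, -0.336, -0.117, 0.007, -0.104]
[0.0, -0.393, -0.35, 0.007, -0.104]
[0.0, -0.424, -0.574, 0.027, -0.117]
```

Call:
send_rows:
  motion:
    - [[0,-0.05,-0.017,0.005,-0.1],[0,-0.1,-0.035,0.005,-0.1],[0,-0.145,-0.05,0.005,-0.1],[0,-0.19,-0.066,0.005,-0.1],[0,-0.235,-0.082,0.005,-0.1]]

```text
time: 1.95
tcp_pos: [0.3838, 0.4801, 0.2162]
tool_rot: [0.089, 0.996, 0.0, 0.0]
force: [1.4, 0.6, 0.9]
gripper_width: 0.0125
gripper_force: 0.0
```

Call:
send_rows:
  motion:
    - [[0,-0.045,-0.025,0,0],[0,-0.085,-0.055,0,0],[0,-0.115,-0.095,0,0],[0,-0.125,-0.14,0,0],[0,-0.14,-0.185,0,0]]

```text
time: 2.45
tcp_pos: [0.4873, 0.2724, 0.2159]
tool_rot: [0.09, 0.996, -0.0, -0.0]
force: [0.9, 0.9, 0.5]
gripper_width: 0.0002
gripper_force: 0.0
```

```bash
python3 - <<'E'
from h import *
s=state();print(s['time'],s['tcp_pos'],s['gripper_width'])
rows([push(0,.04,.16),push(0,.04,.066)])
E
```

```text
2.45 [0.48730172 0.27237436 0.21586505] 0.00020724727357207298
[0.0, 0.001, -0.322, 0.042, -0.017]
[0.0, 0.001, -0.322, 0.136, -0.017]
```

Call:
send_rows:
  motion:
    - [[0,0,-0.05,0,-0.017],[0,0,-0.1,0,-0.017],[0,0,-0.15,0,-0.017],[0,0,-0.2,0.01,-0.017],[0,0,-0.25,0.02,-0.017]]

```text
time: 2.95
tcp_pos: [0.4429, 0.0286, 0.1967]
tool_rot: [0.081, 0.997, 0.0, 0.001]
force: [0.7, -0.4, -0.0]
gripper_width: 0.0001
gripper_force: 0.0
```

Call:
send_rows:
  motion:
    - [[0,0,-0.04,0.01,0],[0,0,-0.065,0.02,0],[0,0,-0.07,0.02,0],[0,0,-0.07,0.02,0],[0,0,-0.07,0.02,0]]

```text
time: 3.45
tcp_pos: [0.4325, -0.0374, 0.1768]
tool_rot: [0.08, 0.997, 0.0, 0.001]
force: [0.2, 0.4, 0.4]
gripper_width: -0.0001
gripper_force: 0.0
```

```bash
python3 - <<'E'
from h import *
s=state();print(s['time'],s['tcp_pos'],s['force'])
im=snap('side','side1'); cv2.imwrite('pics/side1c.png',cv2.resize(im[100:300,180:420,::-1],None,fx=3,fy=3))
rows([push(0,.04,.066)])
E
```

```text
3.45 [ 0.43250922 -0.03738874  0.17680841] [0.21442155 0.363148   0.44532643]
[0.0, 0.003, -0.008, 0.097, 0.003]
```

View pics/side1c.png

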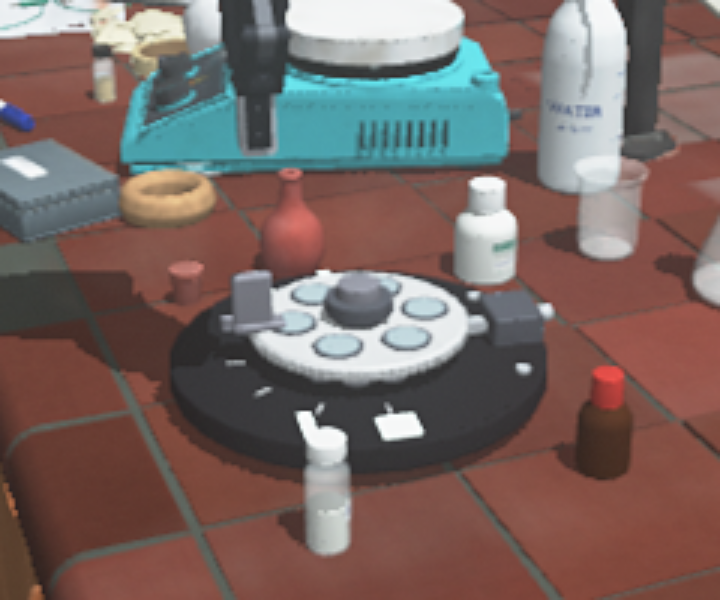

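The crop shows the shut fingertips at (260,145), above and on the near side of the tab at (252,298), with nothing in the way. I'm going down now.

Call:
send_rows:
  motion:
    - [[0,0.003,-0.01,0.03,0],[0,0.003,-0.01,0.06,0],[0,0.003,-0.01,0.085,0],[0,0.003,-0.01,0.097,0],[0,0.003,-0.01,0.097,0]]

```text
time: 4.0
tcp_pos: [0.4266, -0.0465, 0.0782]
tool_rot: [0.079, 0.997, 0.0, -0.001]
force: [0.9, -0.7, -0.1]
gripper_width: 0.0003
gripper_force: 0.0
```

```bash
python3 - <<'E'
from h import *
s=state();print(s['tcp_pos'],s['force'])
rows([push(0,.03),push(0,.019),push(-8,.019),push(-16,.019),push(-24,.019)])
E
```

```text
[ 0.42661701 -0.04653453  0.07820399] [ 0.88869293 -0.65349525 -0.05978099]
[0.0, -0.001, 0.013, -0.002, 0.003]
[0.0, -0.001, 0.024, -0.002, 0.003]
[0.0, 0.0, 0.034, -0.002, 0.143]
[0.0, 0.001, 0.044, -0.002, 0.282]
[0.0, 0.0, 0.054, -0.002, 0.422]
```

Call:
send_rows:
  motion:
    - [[0,0,0.008,-0.002,0],[0,0,0.016,-0.002,0],[0,0,0.024,-0.002,0.01],[0,0,0.029,-0.002,0.07],[0,0,0.034,-0.002,0.14]]

```text
time: 4.5
tcp_pos: [0.4325, -0.0138, 0.082]
tool_rot: [0.151, 0.988, -0.0, 0.0]
force: [-1.7, -3.0, 0.9]
gripper_width: 0.0001
gripper_force: 1.1
```

```bash
python3 - <<'E'
from h import *
s=state();print(s['tcp_pos'],s['force'])
rows([push(-th,.019) for th in range(13,90,5)])
print(best('top','tab_mid'))
E
```

```text
[ 0.43253763 -0.01381288  0.08203981] [-1.73022516 -2.97579955  0.89748563]
[0.0, 0.003, 0.007, 0.002, 0.085]
[0.0, 0.003, 0.013, 0.002, 0.172]
[0.0, 0.004, 0.019, 0.002, 0.26]
[0.0, 0.003, 0.026, 0.002, 0.347]
[0.0, 0.003, 0.032, 0.002, 0.434]
[0.0, 0.001, 0.039, 0.002, 0.522]
[0.0, -0.001, 0.045, 0.002, 0.609]
[0.0, -0.003, 0.051, 0.002, 0.696]
[0.0, -0.006, 0.056, 0.002, 0.783]
[0.0, -0.01, 0.062, 0.002, 0.871]
[0.0, -0.013, 0.067, 0.002, 0.958]
[0.0, -0.018, 0.071, 0.002, 1.045]
[0.0, -0.022, 0.076, 0.002, 1.132]
[0.0, -0.028, 0.08, 0.002, 1.22]
[0.0, -0.033, 0.083, 0.002, 1.307]
[0.0, -0.039, 0.086, 0.002, 1.394]
[([0.4376, -0.0091, 0.0745], 0.86)]
```

Call:
send_rows:
  motion:
    - [[0,0.002,0.006,0.001,0.085],[0,0.003,0.012,0.001,0.17],[0,0.003,0.019,0.001,0.26],[0,0.003,0.025,0.001,0.345],[0,0.003,0.032,0.001,0.43]]

```text
time: 5.05
tcp_pos: [0.4398, 0.0178, 0.0809]
tool_rot: [0.359, 0.933, 0.0, 0.001]
force: [-0.3, 0.1, -0.7]
gripper_width: -0.0001
gripper_force: 0.1
```

```bash
python3 - <<'E'
from h import *
s=state();print(s['tcp_pos'],s['force'])
rows([push(-th,.019) for th in range(38,90,5)])
read_camera('top');print(best('top','tab_mid'))
E
```

```text
[0.43981569 0.01784416 0.08093005] [-0.3144794   0.08515031 -0.6507639 ]
[0.0, 0.001, 0.006, 0.001, 0.092]
[0.0, 0.002, 0.012, 0.001, 0.179]
[0.0, 0.002, 0.019, 0.001, 0.266]
[0.0, 0.002, 0.025, 0.001, 0.354]
[0.0, 0.001, 0.032, 0.001, 0.441]
[0.0, -0.0, 0.038, 0.001, 0.528]
[0.0, -0.002, 0.044, 0.001, 0.615]
[0.0, -0.005, 0.05, 0.001, 0.703]
[0.0, -0.008, 0.056, 0.001, 0.79]
[0.0, -0.011, 0.061, 0.001, 0.877]
[0.0, -0.015, 0.066, 0.001, 0.964]
[]
```

Call:
send_rows:
  motion:
    - [[0,0.001,0.006,0.001,0.09],[0,0.002,0.012,0.001,0.18],[0,0.002,0.019,0.001,0.265],[0,0.002,0.025,0.001,0.355],[0,0.001,0.032,0.001,0.44]]

```text
time: 5.65
tcp_pos: [0.4599, 0.0417, 0.0797]
tool_rot: [0.553, 0.833, 0.0, -0.0]
force: [0.2, -0.5, 0.0]
gripper_width: -0.0003
gripper_force: 0.0
```

```bash
python3 - <<'E'
from h import *
s=state();print(s['tcp_pos'],s['force'])
rows([push(-th,.019) for th in range(63,90,5)])
snap('side','side2');print(best('side','tab_mid'),best('side','pointer'))
E
```

```text
[0.45989719 0.04166933 0.07969076] [ 0.16913373 -0.45305126  0.00438937]
[0.0, 0.002, 0.007, -0.0, 0.089]
[0.0, 0.003, 0.013, -0.0, 0.177]
[0.0, 0.003, 0.019, -0.0, 0.264]
[0.0, 0.003, 0.026, -0.0, 0.351]
[0.0, 0.002, 0.032, -0.0, 0.438]
[0.0, 0.0, 0.038, -0.0, 0.526]
[([0.4733, 0.0466, 0.0691], 0.69)] [([0.4568, 0.0782, 0.0317], 0.59)]
```

Call:
send_rows:
  motion:
    - [[0,0.002,0.007,0,0.09],[0,0.003,0.013,0,0.175],[0,0.003,0.019,0,0.265],[0,0.003,0.026,0,0.35],[0,0.002,0.029,0,0.39]]

```text
time: 6.3
tcp_pos: [0.4857, 0.0544, 0.0794]
tool_rot: [0.704, 0.71, -0.0, -0.0]
force: [0.2, 0.4, 0.3]
gripper_width: -0.0002
gripper_force: 0.1
```

```bash
python3 - <<'E'
from h import *
s=state();print(s['tcp_pos'],s['force'])
rows([push(-th,.019) for th in (81,84,87,90)])
snap('side','side3');print(best('side','tab_mid'),best('side','pointer'))
im=snap('top','top3');print(best('top','tab_mid'),best('top','pointer'))
cv2.imwrite('pics/top3c.png',cv2.resize(im[150:320,230:420,::-1],None,fx=3,fy=3))
E
```

```text
[0.4857318  0.0544189  0.07940143] [0.16798712 0.40295897 0.25247803]
[0.0, 0.001, 0.001, -0.001, 0.015]
[0.0, 0.002, 0.004, -0.001, 0.067]
[0.0, 0.002, 0.008, -0.001, 0.12]
[0.0, 0.003, 0.012, -0.001, 0.172]
[([0.5007, 0.0547, 0.0718], 0.67)] [([0.4948, 0.0882, 0.035], 0.78), ([0.5046, -0.0164, 0.0812], 0.55)]
[] []
```

View pics/top3c.png

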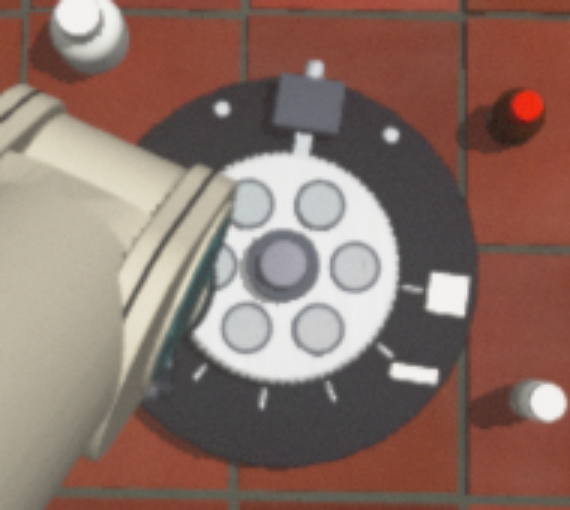

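The arm hides the tab in this view; the shutter is at (282,262) and the wheel is clear. The side camera puts the tab at about −77°, so I'm pushing a little further.

Call:
send_rows:
  motion:
    - [[0,0.001,0.002,0,0.03],[0,0.002,0.004,0,0.06],[0,0.002,0.007,0,0.1],[0,0.002,0.009,0,0.12],[0,0.002,0.009,0,0.12]]

```text
time: 7.1
tcp_pos: [0.4952, 0.0565, 0.0793]
tool_rot: [0.745, 0.667, 0.0, 0.0]
force: [0.2, 0.1, 0.3]
gripper_width: 0.0001
gripper_force: 0.0
```

```bash
python3 - <<'E'
from h import *
s=state();print(s['time'],s['tcp_pos'],s['force'])
rows([push(-90,.019)])
im=snap('side','side4');print(best('side','tab_mid'),best('side','pointer'))
cv2.imwrite('pics/side4c.png',cv2.resize(im[140:270,210:390,::-1],None,fx=4,fy=4))
E
```

```text
7.1 [0.4952433  0.05654479 0.07933079] [0.20080639 0.10580406 0.34337738]
[0.0, 0.001, 0.002, -0.001, 0.051]
[([0.5121, 0.0557, 0.072], 0.74)] []
```

View pics/side4c.png

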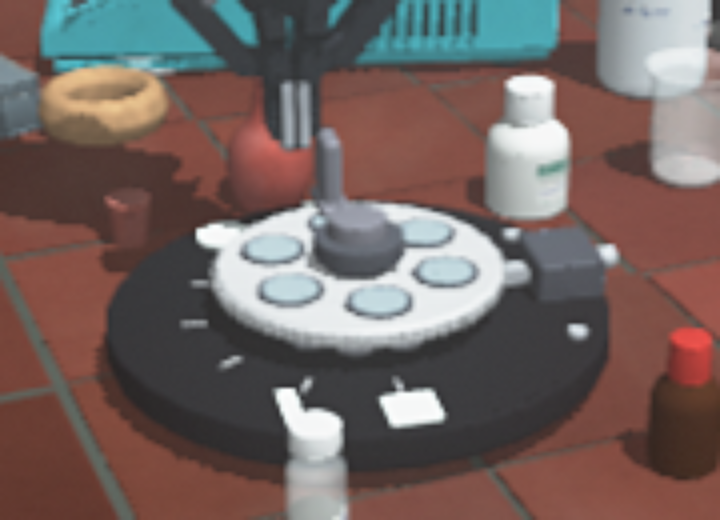

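The tab at (328,165) stands just ahead of the fingertips at (297,120), with no contact force, so it seems to have clicked in. I'm backing off and rising to check from above.

Call:
send_rows:
  motion:
    - [[0,0,-0.015,0,0],[0,0,-0.03,-0.005,0],[0,0,-0.04,-0.04,0],[0,0,-0.04,-0.08,0],[0,0,-0.04,-0.09,0]]

```text
time: 7.75
tcp_pos: [0.4566, 0.0608, 0.1724]
tool_rot: [0.745, 0.667, 0.002, 0.001]
force: [0.8, -0.2, -1.2]
gripper_width: -0.0001
gripper_force: 0.0
```

Call:
send_rows:
  motion:
    - [[0,0.04,-0.02,0,0],[0,0.08,-0.04,0,0],[0,0.12,-0.05,0,0],[0,0.15,-0.05,0,0],[0,0.15,-0.05,0,0]]

```text
time: 8.25
tcp_pos: [0.4216, 0.2206, 0.1687]
tool_rot: [0.743, 0.67, 0.001, -0.001]
force: [0.1, -0.7, -0.5]
gripper_width: -0.0002
gripper_force: 0.0
```

```bash
python3 - <<'E'
from h import *
s=state();print(s['time'],s['tcp_pos'],s['tool_rot'],s['force'])
snap('side','side5');print(best('side','tab_mid'),best('side','pointer'),best('side','shutter_top'))
im=snap('top','top5');print(best('top','tab_mid'),best('top','pointer'),best('top','mark_cross'),best('top','shutter_top'))
cv2.imwrite('pics/top5c.png',cv2.resize(im[150:320,230:420,::-1],None,fx=3,fy=3))
E
```

```text
8.25 [0.42158305 0.22062928 0.16874662] [ 7.42571732e-01  6.69765960e-01  6.47775319e-04 -6.01263612e-04] [ 0.07920709 -0.71550956 -0.4658842 ]
[] [([0.488, -0.1213, 0.0335], 0.53)] [([0.5037, -0.014, 0.0841], 0.62)]
[([0.5151, 0.0512, 0.0747], 0.79)] [([0.5204, 0.0899, 0.0356], 0.75), ([0.4224, -0.1795, 0.0028], 0.69)] [([0.5199, 0.0929, 0.037], 0.71), ([0.4864, -0.1196, 0.0315], 0.61)] [([0.5048, -0.0169, 0.0775], 0.46), ([0.5052, -0.0101, 0.0035], 0.33)]
```

View pics/top5c.png

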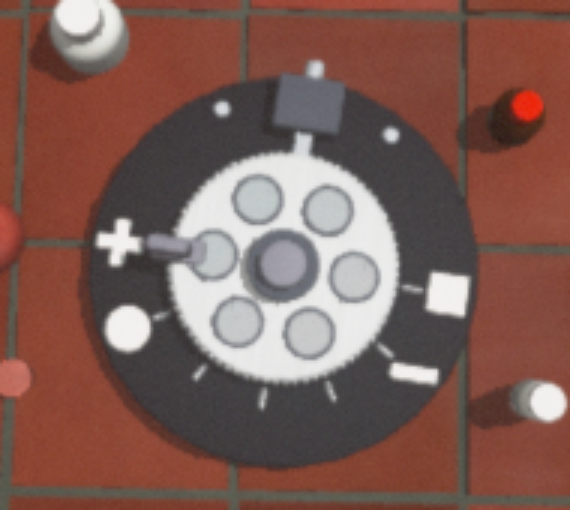

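The nose of the tab at (150,243) aims at the cross at (120,241), and the wheel sits in its click. Next is the shutter, centred at (0.505, −0.017).

```bash
python3 - <<'E'
from h import *
rows([(.505,-.017,.15,-6),(.505,-.017,.095,-6)])
E
```

```text
[0.0, -0.221, 0.108, 0.005, -0.008]
[0.0, -0.221, 0.108, 0.06, -0.008]
```

Call:
send_rows:
  motion:
    - [[0,-0.045,0.02,0,0],[0,-0.09,0.042,0,0],[0,-0.135,0.065,0,0],[0,-0.18,0.088,0,0],[0,-0.22,0.108,0,0]]

```text
time: 9.2
tcp_pos: [0.5055, -0.0178, 0.1696]
tool_rot: [0.746, 0.666, 0.0, 0.0]
force: [0.5, 0.5, 0.0]
gripper_width: 0.0
gripper_force: 0.0
```

Call:
send_rows:
  motion:
    - [[0,0,0,0.01,0],[0,0,0,0.03,0],[0,0,0,0.05,0],[0,0,0,0.06,0],[0,0,0,0.06,0]]

```text
time: 9.7
tcp_pos: [0.5038, -0.0149, 0.1083]
tool_rot: [0.745, 0.667, -0.001, -0.001]
force: [0.6, -0.6, 0.7]
gripper_width: -0.0003
gripper_force: 0.0
```

```bash
python3 - <<'E'
from h import *
s=state();print(s['tcp_pos'],s['force'])
rows([(.505,-.017,.08,-6),(.505,-.017,.073,-6)])
E
```

```text
[ 0.50382159 -0.01488161  0.10829999] [ 0.56107555 -0.64264619  0.68290619]
[0.0, -0.002, 0.001, 0.014, -0.007]
[0.0, -0.002, 0.001, 0.021, -0.007]
```

Press straight down slowly and watch the force.

Call:
send_rows:
  motion:
    - [[0,0,0,0.006,0],[0,0,0,0.011,0],[0,0,0,0.015,0],[0,0,0,0.018,0],[0,0,0,0.018,0]]

```text
time: 10.2
tcp_pos: [0.5047, -0.0149, 0.0911]
tool_rot: [0.745, 0.667, -0.0, -0.0]
force: [-0.7, 0.2, 0.5]
gripper_width: 0.0
gripper_force: 0.0
```

Call:
send_rows:
  motion:
    - [[0,0,0,0.001,0],[0,0,0,0.002,0],[0,0,0,0.003,0],[0,0,0,0.003,0],[0,0,0,0.003,0]]

```text
time: 10.7
tcp_pos: [0.5049, -0.015, 0.0884]
tool_rot: [0.745, 0.667, -0.0, -0.0]
force: [-0.3, 0.3, 0.2]
gripper_width: 0.0001
gripper_force: 0.0
```

```bash
python3 - <<'E'
from h import *
for _ in range(3):
    im=read_camera('side'); s=state(); print(s['tcp_pos'],s['force'],s['gripper_width'])
cv2.imwrite('pics/side6c.png',cv2.resize(im[140:270,210:390,::-1],None,fx=4,fy=4))
print(best('side','shutter_top'),best('side','tab_mid'))
E
```

```text
[ 0.50492657 -0.01502067  0.08840642] [-0.07125903  0.10484596 -0.45729531] 3.896036447189528e-05
[ 0.50496201 -0.01502515  0.08842868] [-0.79483811 -0.29048238 -0.9959481 ] 6.153894376978658e-05
[ 0.50496327 -0.01500622  0.0884199 ] [-0.0777273   0.30216392 -0.32668397] 0.00017394395505052304
[([0.5032, -0.0161, 0.0855], 0.68)] [([0.5123, 0.0536, 0.0728], 0.94)]
```

View pics/side6c.png

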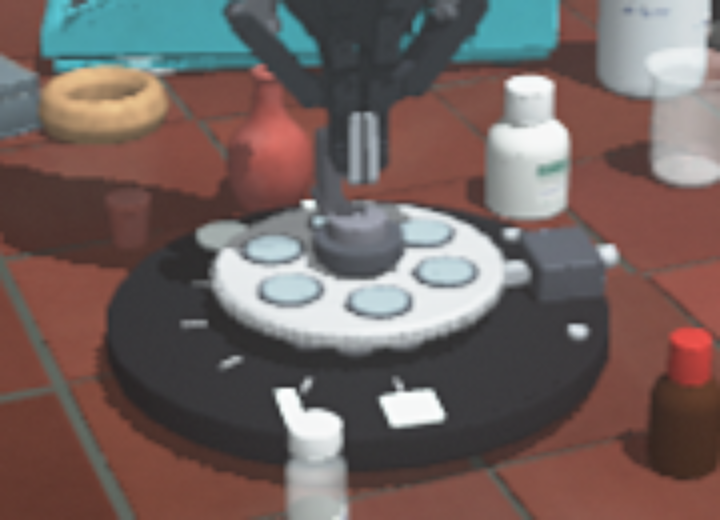

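The picture shows the fingertips ending at (362,183), while the button's top is at (362,213), so there is a gap and the tips have not touched yet. I'm projecting the tip to check.

```bash
python3 - <<'E'
from h import *
k=calibration('side');T=np.linalg.inv(k['T'])
for p in [(.505,-.015,.088),(.505,-.015,.0744),(.505,-.017,.08),(.505,-.032,.08),(.505,-.015,.1)]:
    q=k['mtx']@(T@[*p,1])[:3]; uv=q[:2]/q[2]; print(p,uv,(uv-[210,140])*4)
print(state()['tool_rot'])
E
```

```text
(0.505, -0.015, 0.088) [299.91206548 189.42120469] [359.64826192 197.68481878]
(0.505, -0.015, 0.0744) [299.96914114 195.65482912] [359.87656457 222.61931646]
(0.505, -0.017, 0.08) [300.30619114 193.50067558] [361.22476457 214.00270232]
(0.505, -0.032, 0.08) [303.04795459 196.5723431 ] [372.19181835 226.2893724 ]
(0.505, -0.015, 0.1) [299.8611481  183.86016828] [359.44459239 175.44067311]
[ 7.45254156e-01  6.66780505e-01  1.69344478e-05 -1.48902373e-05]
```

Call:
send_rows:
  motion:
    - [[0,0,0,0.002,0],[0,0,0,0.004,0],[0,0,0,0.006,0],[0,0,0,0.008,0],[0,0,0,0.008,0]]

```text
time: 11.45
tcp_pos: [0.5047, -0.015, 0.08]
tool_rot: [0.745, 0.667, -0.0, -0.0]
force: [0.0, -0.2, 0.2]
gripper_width: -0.0
gripper_force: 0.0
```

Call:
send_rows:
  motion:
    - [[0,0,0,0.001,0],[0,0,0,0.002,0],[0,0,0,0.003,0],[0,0,0,0.004,0],[0,0,0,0.004,0]]

```text
time: 11.95
tcp_pos: [0.5048, -0.015, 0.0762]
tool_rot: [0.745, 0.667, -0.0, -0.0]
force: [-0.1, -1.3, 0.2]
gripper_width: 0.0003
gripper_force: 0.0
```

Call:
send_rows:
  motion:
    - [[0,0,0,0.001,0],[0,0,0,0.002,0],[0,0,0,0.003,0],[0,0,0,0.003,0],[0,0,0,0.003,0]]

```text
time: 12.45
tcp_pos: [0.5049, -0.015, 0.0733]
tool_rot: [0.745, 0.667, -0.0, -0.0]
force: [-0.5, 0.6, -0.6]
gripper_width: 0.0001
gripper_force: 0.0
```

```bash
python3 - <<'E'
from h import *
im=read_camera('side'); s=state(); print(s['tcp_pos'],s['force'],s['gripper_width'])
cv2.imwrite('pics/side7c.png',cv2.resize(im[150:230,250:350,::-1],None,fx=7,fy=7,interpolation=cv2.INTER_CUBIC))
print(best('side','shutter_top'),best('side','tab_mid'))
E
```

```text
[ 0.50495931 -0.01503801  0.07340109] [-0.06471653  0.16378771 -0.28492745] -0.0002982885745502413
[([0.5145, 0.0534, 0.0724], 0.7), ([0.5024, -0.0164, 0.0832], 0.69)] [([0.5123, 0.0568, 0.0695], 0.94), ([0.5034, -0.021, 0.0003], 0.71)]
```

View pics/side7c.png

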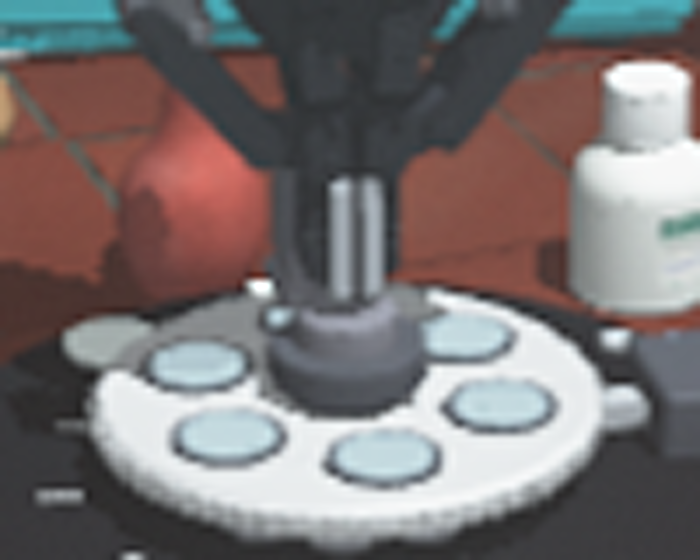

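The tips at (357,300) are now right at the button's top face, about row 310. I'll keep going down in small steps.

Call:
send_rows:
  motion:
    - [[0,0,0,0.001,0],[0,0,0,0.002,0],[0,0,0,0.003,0],[0,0,0,0.004,0],[0,0,0,0.004,0]]

```text
time: 13.1
tcp_pos: [0.5049, -0.015, 0.0693]
tool_rot: [0.745, 0.667, -0.0, -0.0]
force: [-0.5, 0.1, 2.0]
gripper_width: 0.0002
gripper_force: 0.8
```

Call:
send_rows:
  motion:
    - [[0,0,0,0.001,0],[0,0,0,0.002,0],[0,0,0,0.003,0],[0,0,0,0.004,0],[0,0,0,0.004,0]]

```text
time: 13.6
tcp_pos: [0.5049, -0.015, 0.0654]
tool_rot: [0.745, 0.667, 0.0, -0.0]
force: [-1.4, 0.5, 4.0]
gripper_width: 0.0003
gripper_force: 1.9
```

Contact is made and the spring force is rising (2 N, then 4 N). I'll go on to the stop.

Call:
send_rows:
  motion:
    - [[0,0,0,0.001,0],[0,0,0,0.002,0],[0,0,0,0.003,0],[0,0,0,0.003,0],[0,0,0,0.003,0]]

```text
time: 14.1
tcp_pos: [0.505, -0.015, 0.0636]
tool_rot: [0.745, 0.667, 0.001, -0.0]
force: [-3.8, 1.1, 17.4]
gripper_width: 0.0001
gripper_force: 8.7
```

At 17 N the button is on its stop, fully down. I'm releasing it and moving clear.

Call:
send_rows:
  motion:
    - [[0,0,0,-0.005,0],[0,0,0,-0.015,0],[0,0,0,-0.04,0],[0,0,0,-0.08,0],[0,0,0,-0.11,0]]

```text
time: 14.6
tcp_pos: [0.505, -0.0154, 0.1741]
tool_rot: [0.745, 0.667, -0.0, 0.0]
force: [1.2, 0.0, -0.8]
gripper_width: -0.0001
gripper_force: 0.0
```

Call:
send_rows:
  motion:
    - [[0,0.04,-0.02,0,0],[0,0.085,-0.04,0,0],[0,0.13,-0.065,0,0],[0,0.175,-0.088,0,0],[0,0.21,-0.1,0,0]]

```text
time: 15.1
tcp_pos: [0.4266, 0.2074, 0.1724]
tool_rot: [0.745, 0.668, -0.0, -0.001]
force: [1.2, 0.5, 0.3]
gripper_width: 0.0001
gripper_force: 0.0
```

Call:
send_rows:
  motion:
    - [[0,0,0,0,0],[0,0,0,0,0],[0,0,0,0,0],[0,0,0,0,0],[0,0,0,0,0]]

```text
time: 15.6
tcp_pos: [0.4293, 0.2035, 0.1725]
tool_rot: [0.746, 0.666, -0.0, 0.0]
force: [-0.1, 0.0, 0.8]
gripper_width: -0.0001
gripper_force: 0.0
```

```bash
python3 - <<'E'
from h import *
s=state();print(s['time'],s['tcp_pos'],s['force'])
im=snap('top','top8');print(best('top','tab_mid'),best('top','pointer'),best('top','mark_cross'))
cv2.imwrite('pics/top8c.png',cv2.resize(im[130:310,210:430,::-1],None,fx=3,fy=3))
E
```

```text
15.6 [0.42927874 0.20348013 0.17250327] [-0.1021093   0.0451456   0.80977402]
[([0.5154, 0.054, 0.0732], 0.84)] [([0.5219, 0.0925, 0.0333], 0.91)] [([0.5204, 0.089, 0.0256], 0.62)]
```

View pics/top8c.png

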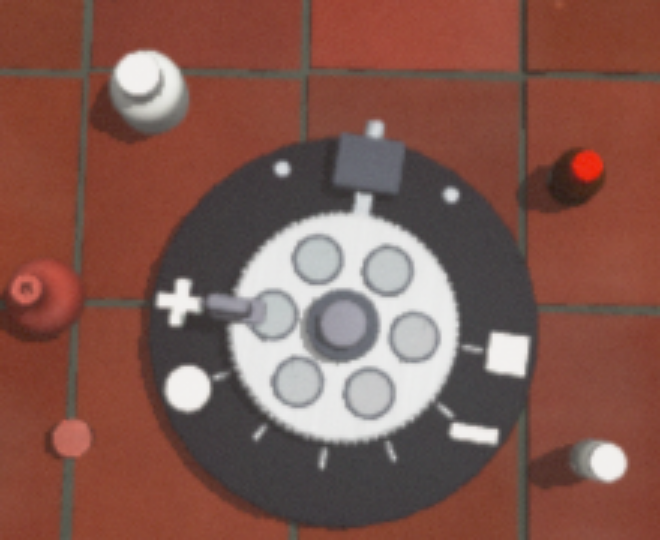

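The tab's nose at (208,303) aims at the cross at (180,301), the button is up, and all five bystanders stand where they were.

```bash
python3 -c "
from rig import *
print(finish_job())"
```

```text
the job is handed in; nothing more can be done
None
```

The job is handed in: I pushed the tab round to the white-cross click, pressed the shutter down to its stop (17 N) and released it, and the final picture shows the bystanders in place, with about 16 s of the 54 s used.

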